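# Blow off the hidden bolt and hold its head against the sinking spanner

### The job

Blow the dust off the bolt: squeeze the trigger of the blow gun that is clamped on the bench all the way in, then let it spring right back out. Then reach down into the narrow gap between the steel bracket and the timber behind it, grip the bolt's hexagon head across its flats and hold it from turning, so that the spanner on the nut in front stops sinking; do not touch the spanner and do not shift the tin, the jar or the offcut. Once the bolt stands quite still, finish while still gripping its head: do not let go.

Things in the scene. Friction and masses are not known exactly. Their poses are not given: they have to be found in the camera images.
- bracket: Fixed dark steel bracket. Origin on the bench under the bolt, in the plate's rear face; x away from the robot along the bolt, z up. Plate: x -8 to 0, y -65 to 65, 98 mm high, on an 8 mm foot. Timber fence behind: x 46 to 81, y -90 to 90, 84 mm high. The gap between (x 0 to 46) is open at top and ends. The bolt crosses the plate 65 mm up: nut and spanner on the robot's side, head in the gap.
- bolt_head: Plain steel hexagon head, 22 mm across flats (each flat 12.7 mm wide), 20 mm long, in the gap on a bare 12 mm shank. Origin at its centre: 22 mm behind the bracket's rear face (head x 12 to 32 mm in bracket frame), 65 mm above the bench. x along the bolt; its y is square to a pair of flats, level when joint bolt is 0. Turns with the bolt.
- bolt (a joint): Angle of bolt, nut and spanner together (rad), about the bracket's x. 0: two flats upright (facing +-y), spanner level; positive: spanner sunk. Starts -0.18 to -0.06; the spanner's weight (0.09 N m) sinks it at 0.005 to 0.008 rad/s against viscous drag until the head is held. A grip of 30 N or more on the flats holds it, and squares a slightly misaligned head to the pads in a few seconds.
- spanner: Plain steel spanner on the nut, in front of the bracket (x about -19 to -13 mm in the bracket's frame), 177 mm long and up to 36 mm wide. Origin on the bolt's axis; it runs from there 162 mm along its own -y. Not to be touched.
- blow_gun: Blow gun fixed on its side in a wooden clamp block (60 x 70 x 52 mm). Origin on the bench under the barrel, z up. Barrel along y, 65 mm up; top of its strap 84 mm; thin brass nozzle to -y, tip at y -110 mm. Black grip runs level along -x: x -118 to -8, y 5 to 35, z 51 to 79 mm; the trigger is on its -y side. Clear bench below grip and trigger.
- trigger (a joint): Squeeze (rad): 0 out, 0.30 fully in (stop). Aluminium bar 66 x 10 x 22 mm high, 65 mm up, hinged about the vertical at x -18, y -2 mm of the gun's frame, running to -x, slanted 0.3 rad from the grip at rest. At x -63 mm trigger plus grip span y -21 to 35 at rest, -7 to 35 fully in. 45 mm from the hinge it needs 4 N to start, 12 N fully in; springs back by itself.
- trigger_pad (a point): Point on the trigger's front face where a finger presses, 45 mm from its hinge, at mid height (65 mm above the bench). It moves with the trigger.
- tin: Open steel tin, 72 mm across, 85 mm high, loose bystander. Origin at the centre of its underside.
- jar: Closed amber glass jar with a steel cap, 60 mm across, 75 mm high, loose bystander. Origin at the centre of its underside.
- offcut: Loose wooden offcut, 110 x 60 x 35 mm, bystander. Origin at the centre of its underside.
Not all that is in view belongs to the job. What is shaped like the blow_gun but pink or purple is not meant.

How it is judged:
On the way, in this order (a step that is already met when the one before it is completed fails the run):
1. the blow gun's trigger is squeezed all the way in (value of joint trigger above 0.25 rad), for 0.1 s.
2. the trigger is let go and has sprung back (value of joint trigger below 0.05 rad and contact force between the fingers and blow_gun below 0.5 N), for 0.2 s.
3. the bolt head is gripped in the gap (contact force between the fingers and bolt_head above 8 N and distance between the grasp point and bolt_head below 0.025 m), for 0.3 s.
At the end, for the whole second after the job is handed in: The fingers still grip the bolt head (over 8 N on it, the point between the pads within 25 mm of the head's centre), the bolt stands still (turning slower than 0.003 rad/s) and the trigger is out (below 0.05 rad) (all of step 3 and velocity of joint bolt between -0.003 and 0.003 rad/s and value of joint trigger below 0.05 rad); the arm keeps its last pose, push and grip.
It fails at once if the robot pushes the spanner (contact force between any of the fingers, the arm and spanner above 2 N).
It fails at once if the tin, the jar or the offcut is shifted by more than 30 mm (distance of any of tin, jar, offcut from where it was at the start of the episode above 0.03 m).
It also fails if it takes over 45 s, if anything falls off the work surface, if the arm or the gripper's body presses on something with over 40 N, if the wrist force passes 120 N, or if a joint passes its speed limit or range.

### The arm

A 7-joint arm with a two-finger parallel gripper is mounted at the origin on the work surface. World frame = base frame: x ahead of the robot, y to its left, z up, the work surface at z = 0. Lengths are in m, angles in rad, forces in N, time in s.
With the tool pointing down it reaches from about 0.425 to 0.925 m from the base axis. Payload 6.8 kg.
Tool frame: the origin (TCP) lies between the finger pads; the fingertips stand 22 mm ahead of it and the grasp point (between the pads) lies 3 mm ahead of it; z points along the fingers, y is the line along which they close (so a half turn about z gives the same grasp; the last joint's range is limited). The gripper opens to 85 mm and grips with 20 to 120 N. Pads are 22 mm wide; open, the fingers measure 114 mm over their backs; the gripper's body (76 mm by 85 mm) begins 54 mm behind the grasp point. The pads swing forward as they close: fully open they stand 13 mm farther back than shut.
Start: joints at [1.02, 0.477, 0.022, 1.555, -0.011, 1.109, -0.083], TCP at [0.289, -0.61, 0.253] pointing down, gripper open.
Joint ranges: [-2.96, 2.96], [-0.34, 2.1], [-1.41, 1.46], [0.24, 2.44], [-1.37, 4.51], [0.17, 1.92], [-2.96, 2.96]. Speed limits (rad/s): [2.39, 2.39, 3.14, 3.14, 3.14, 3.14, 3.14].

### API

Orientations are given as a unit quaternion [w, x, y, z].
In Python, from station import bot gives the robot as it stands.
- The arm moves only by the tool servo_tool, never from a script. Its argument "motion" is a list that holds one entry, the list of rows, each a list of 5 numbers: the opening, from 0 (shut) to 1 (fully open), then the shift along the world's x, y, z each as a share of 0.04 m, from -1 to 1, then the turn about the world's z as a share of 0.12 rad, from -1 to 1. A call has 1 to 20 rows; each row shifts and turns the commanded pose from where the row before left it; what a row does not reach is not made up. A row lasts 1/10 s, in which the tool goes at most 50 mm and 8.59 degrees, less where a joint would pass 70% of its speed; a pose out of reach is approached as far as the arm can. A call with a number of a shift or a turn outside -1 to 1 is refused whole. A call with a gripper value outside its range is refused whole. The fingers move at their own pace and stop on an object; "newtons" is the grip in N (left out, the last holds). Time passes only in rows, so rows that do not move let the fingers close. It gives the time, the measured TCP pose, the force, the opening and the grip force at its end, in the units of the state.
- bot.get_obs(): the state, without advancing time (a new reading comes with each control period).
- bot.read_camera(name): name is "scene" or "top" or "wrist"; returns (picture, depth): 400x640x3 uint8, red, green, blue; 400x640 float32, m along the optical axis (not along the pixel's ray), 0 where there is no reading.
- bot.get_calibration(name): a dict with "fovy" (degrees; the focal length in pixels is half the picture's height over the tangent of half this angle, whatever the lens; pixels are square), "cx", "cy" (the principal point, pixels), "view" (4x4, takes a point from world to camera coordinates). Camera axes: x right, y down, z forward; pixel columns grow to the right and rows downward; lengths in m; the calibration is good to about 2 mm. A picture is of the moment at which its call begins: read the wrist's pose just before it. get_calibration takes no time and is no camera call; for the wrist camera it gives the pose at the moment of the call.
- bot.hand_in(): hands the job in; it is judged then, once.
The state is a dict: "t": time; "q": joint angles; "joint_vel": joint speeds; "joint_torque": joint torques, N m; "eef_pos": TCP position; "tool_rot": TCP orientation; "contact_force": force on the tool from outside, world axes, zero at the start; "torque": the same for the moment, N m; "gripper_width": opening from 0.0 (shut) to 1.0 (fully open); "grasp_force": force on a finger pad.
Only numpy, scipy, OpenCV 4.12 (cv2) and the standard library are available. Lean on these libraries where they do the work, as an engineer would, in place of code of your own. Each camera call takes 0.05 s, during which the arm holds its last target. There are 200 camera calls.

## Working session

There is one attempt and no reset: what is moved stays moved. The work goes in short steps, Python scripts to look and compute and a tool call to move; the robot and the scene stay as the last step left them, time stands still between calls to the robot, and variables do not carry over. Pictures are saved under pics/ and viewed, at most 10 in all, crops included, and the job is handed in when it is done.

Besides the shell and the picture viewer there is one more tool, called after "Call:" by a JSON object that holds its "method" and its "body", one argument or row to a line. servo_tool: Moves the arm, as the interface text tells. Shift numbers are shares of 0.04 m and turn numbers shares of 0.12 rad, none past 1 either way. Its arguments: {"type":"object","properties":{"motion":{"type":"array"},"newtons":{"type":"number"}},"required":["motion"]}

```bash
mkdir -p pics; cat > h.py <<'E'
import numpy as np, cv2
from station import bot
def cap(n,tag):
    c=bot.get_calibration(n); p,d=bot.read_camera(n)
    cv2.imwrite(f'pics/{tag}.png',p[:,:,::-1]); np.savez(f'{tag}.npz',p=p,d=d,v=c['view'],k=[200/np.tan(np.radians(c['fovy'])/2),c['cx'],c['cy']])
def cloud(tag):
    z=np.load(tag+'.npz'); d=z['d']; f,cx,cy=z['k']; v,u=np.mgrid[0:400,0:640]
    P=np.stack([(u-cx)/f*d,(v-cy)/f*d,d,np.ones_like(d)],-1)@np.linalg.inv(z['v']).T
    P=P[...,:3]; P[d<=0]=np.nan; return P,z['p']
E
python3 - <<'E'
from h import *
cap('scene','scene0');cap('top','top0')
o=bot.get_obs();print({k:np.round(v,3) for k,v in o.items()})
a=np.vstack([cv2.imread('pics/top0.png')]);print(np.load('top0.npz')['v'],np.load('scene0.npz')['v'])
E
```

```text
{'t': np.float64(0.1), 'q': array([ 1.02 ,  0.478,  0.022,  1.556, -0.011,  1.109, -0.083]), 'joint_vel': array([-0.001, -0.   , -0.   , -0.003, -0.   ,  0.   , -0.   ]), 'joint_torque': array([ 5.0000e-03, -5.9775e+01,  1.6150e+00, -2.8195e+01,  1.3000e-02,
        5.0000e-03, -0.0000e+00]), 'eef_pos': array([ 0.289, -0.609,  0.252]), 'tool_rot': array([-0.001,  0.976,  0.22 , -0.   ]), 'contact_force': array([ 0.89 ,  0.959, -0.035]), 'torque': array([0.029, 0.016, 0.015]), 'grasp_force': np.float64(0.0), 'gripper_width': np.float64(1.0)}
[[ 0.01397201 -0.99950008 -0.02836159  0.03857274]
 [-0.98441623 -0.00877738 -0.17563495  0.57220123]
 [ 0.1752982   0.03037359 -0.98404674  1.07235056]
 [ 0.          0.          0.          1.        ]] [[-0.13849478  0.9902471  -0.01516144  0.06705465]
 [ 0.5752793   0.06797765 -0.81512746 -0.26464161]
 [-0.80614696 -0.12161296 -0.57908321  1.52807575]
 [ 0.          0.          0.          1.        ]]
```

View pics/top0.png

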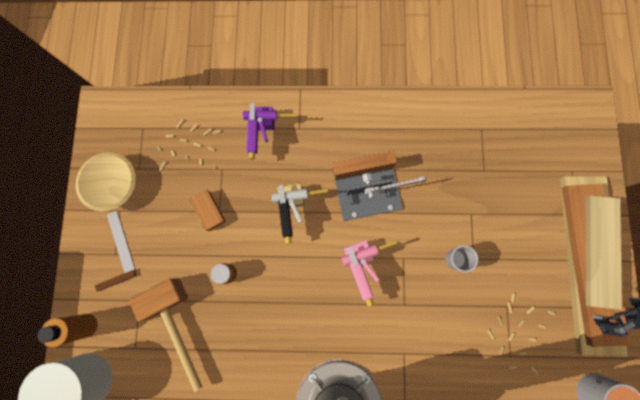

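View pics/scene0.png

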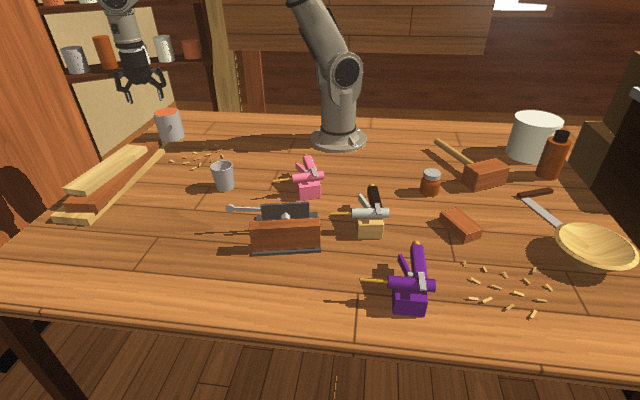

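The top view shows the real gun (grey barrel at (290,197), black grip to (287,240)), with the trigger on its right. The bracket is at (368,190), with the spanner to the right. The tin is at (462,258), the jar at (222,273) and the offcut at (207,210). The pink gun at (360,270) is near the bracket and the robot.

```bash
python3 - <<'E'
from h import *
P,p=cloud('top0'); X=P[...,0];Y=P[...,1];Z=P[...,2]
print('k',np.load('top0.npz')['k'],'bench z',np.nanmedian(Z[150:170,450:560]))
def box(u0,u1,v0,v1,z0,z1,name,extra=None):
    m=np.zeros(Z.shape,bool);m[v0:v1,u0:u1]=1;m&=(Z>z0)&(Z<z1)
    if extra is not None:m&=extra
    q=np.c_[X[m],Y[m]].astype(np.float32)*1000
    (c,s,a)=cv2.minAreaRect(q);print(name,len(q),np.round(c,1),np.round(s,1),round(a,2),'z',np.round(np.median(Z[m])*1000,1)); return q
box(325,405,145,185,.076,.092,'timber top')
box(325,410,160,225,.089,.106,'plate top')
box(325,410,160,225,.004,.013,'foot')
box(410,430,165,195,.03,.1,'spanner')
dark=(p.max(-1)<60)
q=box(275,300,195,245,.06,.095,'grip',dark)
q=box(282,290,205,240,.06,.095,'trig',~dark)
q=box(288,303,198,225,.05,.095,'trig',~dark)
box(268,315,180,203,.02,.075,'block')
q=box(268,312,185,205,.06,.1,'barrel')
q=box(310,330,185,197,.05,.08,'nozzle')
box(440,485,240,275,.03,.1,'tin');box(205,240,260,290,.03,.1,'jar');box(188,228,185,235,.025,.05,'offcut')
box(335,415,230,310,.02,.12,'pink')
im=cv2.imread('pics/top0.png')
a=cv2.resize(im[140:250,255:435],None,fx=4.4,fy=4.4,interpolation=cv2.INTER_CUBIC)
cv2.imwrite('pics/c1.png',a)
E
```

```text
k [387.80672075 324.56762002 198.83058172] bench z -0.0009732290445599867
timber top 814 [643.7 -78. ] [ 98.9 188.8] 11.27 z 82.6
plate top 157 [615.2 -82.8] [120.5  69.3] 79.78 z 96.4
foot 1761 [598.7 -84.8] [187.1 236.2] 0.61 z 7.3
spanner 52 [ 624.7 -218.8] [ 7.2 47.1] 10.48 z 84.1
grip 270 [510.1 154.7] [96.2 24.3] 8.22 z 77.4
trig 45 [500.3 153.4] [95.4 20.1] 1.7 z 73.9
trig 173 [533.2 128. ] [74.6 40.2] 2.5 z 72.2
block 318 [586.7 135.2] [ 57.7 119.9] 1.2 z 64.2
barrel 448 [574.5 140.3] [110.2  54.3] 84.15 z 76.4
nozzle 52 [591.9  62.4] [ 7.8 49.9] 8.7 z 66.2
tin 404 [ 406.7 -335.3] [70.  70.1] 21.9 z 69.3
jar 405 [356.5 329.2] [56.1 54.9] 0.65 z 72.3
offcut 764 [541.2 397.3] [110.3  60.8] 30.89 z 33.5
pink 1224 [385.2 -62.4] [127.7 192.1] 68.47 z 75.4
```

View pics/c1.png

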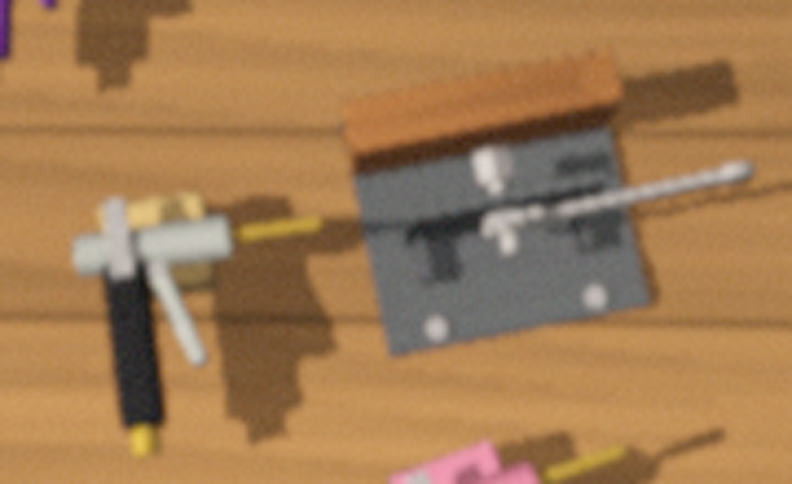

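The crop gives these pixel positions. Grip: top corners (107,275), (148,278) and end (124,425), (162,422). Trigger: root (155,268), tip (197,362). Timber top: corners (345,103), (612,52), (620,100), (355,158). Spanner: end at (740,170).

```bash
cat >> h.py <<'E'
def ray(tag,uv,z):
    q=np.load(tag+'.npz'); f,cx,cy=q['k']; T=np.linalg.inv(q['v']); uv=np.atleast_2d(uv).astype(float)
    d=np.c_[(uv[:,0]-cx)/f,(uv[:,1]-cy)/f,np.ones(len(uv))]@T[:3,:3].T; c=T[:3,3]
    return (c+d*((z-c[2])/d[:,2])[:,None])*1000
E
python3 - <<'E'
from h import *
r=lambda l,z:np.round(ray('top0',(np.array(l)+.5)/4.4-.5+[255,140],z)[:,:2],1)
print('grip',r([(107,275),(148,278),(124,425),(162,422)],.072).tolist())
print('trig',r([(155,268),(197,362)],.076).tolist())
print('barrel',r([(75,255),(232,235)],.072).tolist())
print('nozzle tip',r([(322,224)],.065).tolist())
print('timber',r([(345,103),(612,52),(620,100),(355,158)],.084).tolist())
print('foot',r([(390,352),(652,303)],.008).tolist())
print('spanner',r([(740,170)],.084).tolist())
P,p=cloud('top0');Z=P[...,2]
for nm,sl,lo,hi in [('timber',np.s_[150:180,335:398],.080,.086),('gripz',np.s_[200:238,278:292],.074,.083)]:
    m=(Z[sl]>lo)&(Z[sl]<hi); 
    if nm=='timber': m&=(p[sl][...,0].astype(int)-p[sl][...,2]>60)
    else: m&=p[sl].max(-1)<60
    q=P[sl][m][:,:2].astype(np.float32)*1000; print(nm,len(q),cv2.minAreaRect(q),np.median(q,0))
E
```

```text
grip [[557.4, 174.4], [555.6, 147.7], [460.6, 160.1], [462.8, 135.9]]
trig [[561.5, 142.9], [500.9, 114.2]]
barrel [[570.3, 195.7], [584.4, 93.9]]
nozzle tip [[593.6, 35.8]]
timber [[670.0, 21.4], [705.3, -151.7], [673.1, -156.3], [633.4, 14.6]]
foot [[517.1, -10.1], [552.3, -187.1]]
spanner [[627.2, -231.9]]
timber 632 ((673.67578125, -68.4405517578125), (35.71993637084961, 177.72634887695312), 11.966984748840332) [673.8754  -72.57903]
gripz 258 ((510.03369140625, 154.59669494628906), (96.144287109375, 24.113767623901367), 8.552793502807617) [508.26343 153.19363]
```

Call:
{"method": "servo_tool", "body": {
  "motion": [
    [[1,0.28,0.95,0,-0.82],[1,0.28,0.95,0,-0.82],[1,0.28,0.95,0,-0.82],[1,0.28,0.95,0,0],[1,0.28,0.95,0,0],[1,0.28,0.95,0,0],[1,0.28,0.95,0,0],[1,0.28,0.95,0,0],[1,0.28,0.95,0,0],[1,0.28,0.95,0,0],[1,0.28,0.95,0,0],[1,0.28,0.95,0,0],[1,0.28,0.95,0,0],[1,0.28,0.95,0,0],[1,0.28,0.95,0,0],[1,0.28,0.95,0,0],[1,0.28,0.95,0,0],[1,0.28,0.95,0,0],[1,0.28,0.95,0,0],[1,0.28,0.95,0,0]]
  ],
  "newtons": 40
}}

```text
t: 2.1
eef_pos: [0.5133, 0.1515, 0.2531]
tool_rot: [0.0, 0.997, 0.074, -0.0]
contact_force: [1.2, -1.3, -0.6]
gripper_width: 1.003
grasp_force: 0.0
```

Call:
{"method": "servo_tool", "body": {
  "motion": [
    [[1,0,0,0,0],[1,0,0,0,0]]
  ]
}}

```text
t: 2.3
eef_pos: [0.5129, 0.1507, 0.2528]
tool_rot: [0.0, 0.997, 0.075, -0.001]
contact_force: [-0.5, -1.2, 1.4]
gripper_width: 0.999
grasp_force: 0.0
```

```bash
python3 - <<'E'
from h import *
o=bot.get_obs();print(o['t'],o['eef_pos'],o['tool_rot'],np.round(o['q'],2))
cap('wrist','w1');print(np.load('w1.npz')['v'],np.load('w1.npz')['k'])
E
```

```text
2.3 [0.51285714 0.15074387 0.2527539 ] [ 7.34881029e-05  9.97201015e-01  7.47648384e-02 -5.91635395e-04] [-0.06  0.28 -0.41  1.87  0.13  1.02 -1.94]
[[ 1.47154225e-01 -9.89113199e-01 -8.44706763e-04  7.36405730e-02]
 [-9.53362711e-01 -1.42062910e-01  2.66303720e-01  4.74792479e-01]
 [-2.63524526e-01 -3.83824056e-02 -9.63888798e-01  5.17852880e-01]
 [ 0.00000000e+00  0.00000000e+00  0.00000000e+00  1.00000000e+00]] [316.6767767  321.14534864 198.46256954]
```

View pics/w1.png

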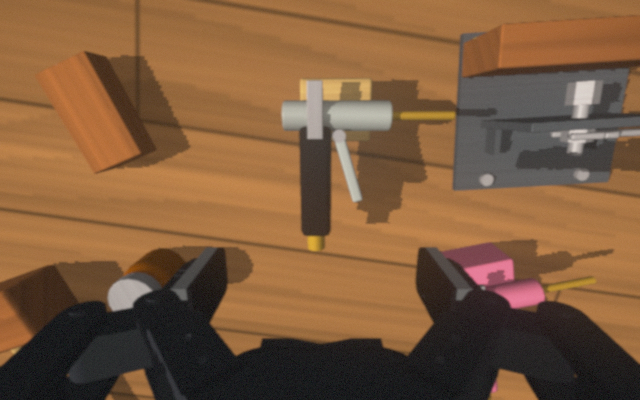

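Wrist view: barrel from (283,115) to (391,116), grip edges at x=302 and 330 with the end at row 234, trigger from (339,135) to (357,200). The bolt head is at (583,93) and the nut side at (575,140).

```bash
python3 - <<'E'
from h import *
r=lambda l,z:np.round(ray('w1',l,z)[:,:2],1).tolist()
print('grip',r([(301.5,145),(330.5,145),(301.5,233),(330.5,235)],.068))
print('barrel',r([(282,115),(391,116)],.065),'tip',r([(456,116)],.065))
print('hinge',r([(339,133)],.076),'trig tip',r([(357,200)],.076))
print('hingepad',r([(333.5,158)],.076))
print('timber top front',r([(505,73)],.084), 'left corners', r([(463,73)],.008))
print('timber top corners',r([(506,25),(499,72)],.084))
P,p=cloud('w1');Z=P[...,2]
m=np.zeros(Z.shape,bool);m[140:240,290:340]=1;m&=(Z>.055)&(Z<.085)&(p.max(-1)<60)
q=P[m][:,:2].astype(np.float32)*1000;print('grip',cv2.minAreaRect(q),np.median(Z[m]))
m=np.zeros(Z.shape,bool);m[140:205,332:370]=1;m&=(Z>.066)&(Z<.085)&(p.min(-1)>100)
q=P[m][:,:2].astype(np.float32)*1000;print('trig',cv2.minAreaRect(q),np.median(Z[m]))
m=np.zeros(Z.shape,bool);m[20:90,470:640]=1;m&=(Z>.079)&(Z<.088)&(p[...,0].astype(int)-p[...,2]>50)
q=P[m][:,:2].astype(np.float32)*1000;print('timber',cv2.minAreaRect(q))
E
```

```text
grip [[544.5, 174.4], [548.6, 147.0], [455.5, 162.6], [457.7, 132.7]]
barrel [[569.2, 196.3], [583.4, 94.8]] tip [[592.4, 34.3]]
hinge [[561.3, 141.3]] trig tip [[500.8, 113.6]]
hingepad [[537.8, 142.7]]
timber top front [[632.2, 10.0]] left corners [[639.7, 15.2]]
timber top corners [[667.9, 20.2], [632.2, 15.3]]
grip ((511.0213317871094, 152.02964782714844), (81.83766174316406, 16.330276489257812), 8.80677318572998) 0.07778373573815456
trig ((528.297119140625, 126.4336166381836), (63.170257568359375, 9.81003189086914), 26.373706817626953) 0.0754414179535062
timber ((664.2910766601562, -38.64849090576172), (35.20967483520508, 120.8633041381836), 11.782968521118164)
```

Call:
{"method": "servo_tool", "body": {
  "motion": [
    [[1,-0.02,-0.04,-0.93,0],[1,0,0,-0.93,0],[1,0,0,-0.93,0],[1,0,0,-0.93,0],[1,0,0,-0.93,0],[1,0,0,0,0],[1,0,0,0,0]]
  ],
  "newtons": 40
}}

```text
t: 3.05
eef_pos: [0.5123, 0.1473, 0.0677]
tool_rot: [0.0, 0.997, 0.073, -0.001]
contact_force: [1.1, -0.3, 0.8]
gripper_width: 1.003
grasp_force: 0.0
```

Call:
{"method": "servo_tool", "body": {
  "motion": [
    [[0,0,0,0,0],[0,0,0,0,0],[0,0,0,0,0],[0,0,0,0,0],[0,0,0,0,0],[0,0,0,0,0]]
  ],
  "newtons": 40
}}

```text
t: 3.65
eef_pos: [0.5134, 0.1509, 0.0701]
tool_rot: [-0.001, 0.997, 0.074, 0.002]
contact_force: [-4.1, 3.3, 12.2]
gripper_width: 0.478
grasp_force: 45.1
```

Call:
{"method": "servo_tool", "body": {
  "motion": [
    [[0,0,0,0,0],[0,0,0,0,0],[0,0,0,0,0],[0,0,0,0,0]]
  ]
}}

```text
t: 4.05
eef_pos: [0.5134, 0.1509, 0.0701]
tool_rot: [-0.001, 0.997, 0.074, 0.002]
contact_force: [-4.4, 2.9, 11.9]
gripper_width: 0.478
grasp_force: 45.1
```

```bash
python3 - <<'E'
from h import *
cap('top','t2');a=cv2.imread('pics/t2.png')[150:260,250:440]
cv2.imwrite('pics/c2.png',cv2.resize(a,None,fx=4,fy=4))
E
```

```text
(no output)
```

View pics/c2.png

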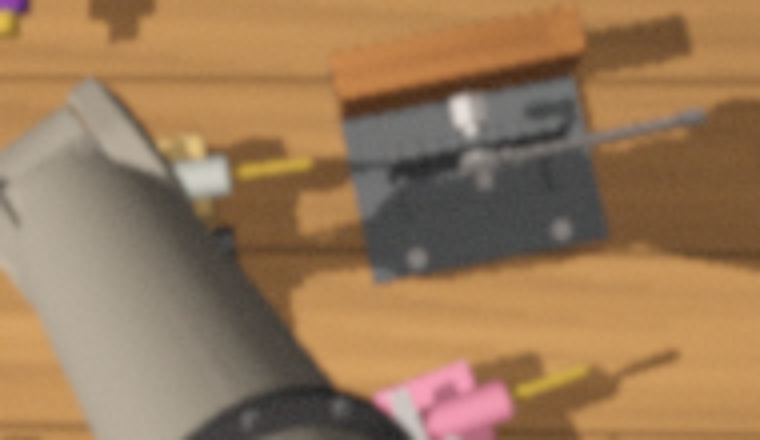

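The arm hides the trigger in this view. An opening of 0.478 (40.6 mm) at 45 N matches the 42 mm fully squeezed span. I'll release.

Call:
{"method": "servo_tool", "body": {
  "motion": [
    [[1,0,0,0,0],[1,0,0,0,0],[1,0,0,0,0],[1,0,0,0,0],[1,0,0,0,0],[1,0,0,0,0],[1,0,0,0,0],[1,0,0,0,0],[1,0,0,0,0]]
  ]
}}

```text
t: 5.0
eef_pos: [0.5124, 0.1485, 0.0672]
tool_rot: [-0.0, 0.997, 0.074, -0.0]
contact_force: [-0.2, 0.2, -1.3]
gripper_width: 1.0
grasp_force: 0.0
```

```bash
python3 - <<'E'
from h import *
cap('wrist','w2');o=bot.get_obs();print(o['t'],o['eef_pos'],o['contact_force'])
E
```

```text
5.05 [0.51238863 0.14849257 0.06726435] [-0.50817816  0.67545668 -0.39250753]
```

View pics/w2.png

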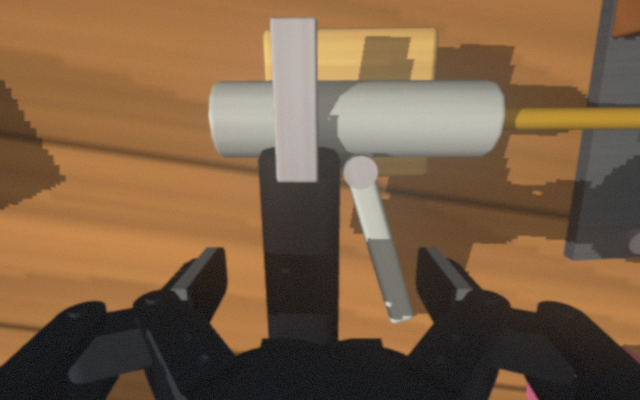

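The trigger has sprung out and lies clear between the open fingers: bar (360,190) to (400,318), right finger at x=418. Next I lift and go over the bolt.

Call:
{"method": "servo_tool", "body": {
  "motion": [
    [[1,0,0,0.92,0],[1,0,0,0.92,0],[1,0,0,0.92,0],[1,0,0,0.92,0],[1,0,0,0.92,0],[1,0.26,-0.97,0,0.47],[1,0.26,-0.97,0,0],[1,0.26,-0.97,0,0],[1,0.26,-0.97,0,0],[1,0.26,-0.97,0,0],[1,0.26,-0.97,0,0],[1,0,0,0,0],[1,0,0,0,0],[1,0,0,0,0]]
  ]
}}

```text
t: 6.45
eef_pos: [0.5746, -0.0829, 0.2512]
tool_rot: [-0.0, 0.995, 0.103, -0.0]
contact_force: [-0.2, 0.4, -0.2]
gripper_width: 1.001
grasp_force: 0.0
```

```bash
python3 - <<'E'
from h import *
o=bot.get_obs();print(o['t'],o['eef_pos'],o['tool_rot'])
cap('wrist','w3')
P,p=cloud('w3');Z=P[...,2]
m=(Z>.079)&(Z<.088)&(p[...,0].astype(int)-p[...,2]>50)&(P[...,1]<.06)&(P[...,1]>-.2)&(P[...,0]>.6)
q=P[m][:,:2].astype(np.float32)*1000;print('timber',len(q),cv2.minAreaRect(q))
E
```

```text
6.45 [ 0.57461277 -0.0829422   0.2512049 ] [-3.75520319e-04  9.94722893e-01  1.02597306e-01 -1.31303327e-04]
timber 9156 ((671.1644287109375, -68.21581268310547), (35.25989532470703, 180.083740234375), 11.994778633117676)
```

View pics/w3.png

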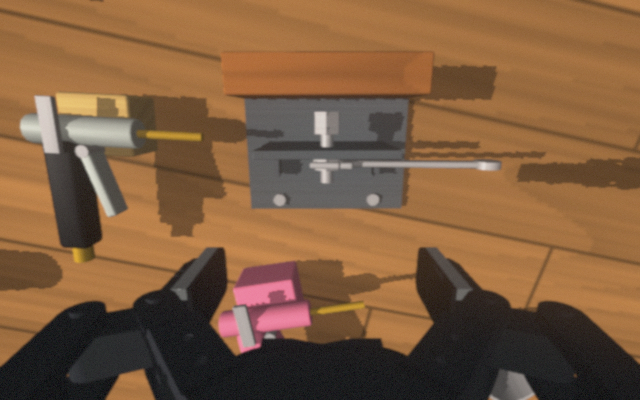

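Everything is clear. Head is at (326,122), plate top at row 150, timber top from rows 52 to 95, and the spanner runs right to (490,166). The timber fit of 35.3 x 180.1 mm matches its given size.

```bash
python3 - <<'E'
from h import *
P,p=cloud('w3')
th=np.radians(12);c=np.array([671.2,-68.2]);R=np.array([[np.cos(th),np.sin(th)],[-np.sin(th),np.cos(th)]]);O=c-R.T@[63.5,0]
print('O',O,'head',O+R.T@[22,0])
B=np.dstack([(P[...,:2]*1000-O)@R.T,P[...,2]*1000])
for nm,sl,lo in [('head',np.s_[108:136,310:342],60),('plate',np.s_[143:158,255:310],92),('spanner',np.s_[155:175,360:500],50)]:
    b=B[sl].reshape(-1,3);b=b[b[:,2]>lo];print(nm,len(b),np.round(np.percentile(b,[2,50,98],axis=0),1).tolist())
b=B[108:136,310:342].reshape(-1,3);b=b[(b[:,2]>60)&(b[:,0]>13)&(b[:,0]<31)];
for y in range(-14,15,3):
    s=b[abs(b[:,1]-y)<1.5]; print(y,len(s),np.round(np.median(s[:,2]),1) if len(s) else '')
T=np.linalg.inv(np.load('w3.npz')['v']);print('cam',T[:3,3])
E
```

```text
O [609.08762735 -81.40239237] head [630.60687457 -76.82833517]
head 553 [[10.6, -10.0, 69.0], [21.6, 0.2, 74.1], [31.3, 11.2, 77.5]]
plate 438 [[-6.1, 16.9, 95.8], [-3.0, 39.4, 97.5], [0.0, 62.1, 98.9]]
spanner 1317 [[-19.3, -154.4, 68.5], [-14.9, -90.4, 78.4], [-4.8, -31.7, 98.2]]
-14 0 
-11 20 71.9
-8 60 72.8
-5 65 74.2
-2 74 75.6
1 60 76.9
4 60 75.2
7 80 73.2
10 60 70.8
13 0 
cam [ 0.63928302 -0.06996063  0.37128531]
```

Call:
{"method": "servo_tool", "body": {
  "motion": [
    [[1,0.7,0.08,0,0.03],[1,0.7,0.08,0,0],[1,0,0,-0.5,0],[1,0,0,-0.5,0],[1,0,0,-0.5,0],[1,0,0,0,0],[1,0,0,0,0],[1,0,0,0,0]]
  ]
}}

```text
t: 7.3
eef_pos: [0.6316, -0.0773, 0.1928]
tool_rot: [0.0, 0.995, 0.104, 0.001]
contact_force: [0.0, 0.3, 0.6]
gripper_width: 0.999
grasp_force: 0.0
```

Call:
{"method": "servo_tool", "body": {
  "motion": [
    [[1,-0.02,0.01,-0.6,0],[1,0,0,-0.6,0],[1,0,0,-0.6,0],[1,0,0,-0.6,0],[1,0,0,-0.4,0],[1,0,0,-0.3,0],[1,0,0,0,0],[1,0,0,0,0],[1,0,0,0,0]]
  ]
}}

```text
t: 8.2
eef_pos: [0.631, -0.0775, 0.0686]
tool_rot: [0.0, 0.995, 0.104, 0.001]
contact_force: [-0.0, 0.2, 0.2]
gripper_width: 1.002
grasp_force: 0.0
```

No contact on the way down. I close with 60 N.

Call:
{"method": "servo_tool", "body": {
  "motion": [
    [[0,0,0,0,0],[0,0,0,0,0],[0,0,0,0,0],[0,0,0,0,0],[0,0,0,0,0],[0,0,0,0,0],[0,0,0,0,0],[0,0,0,0,0],[0,0,0,0,0],[0,0,0,0,0],[0,0,0,0,0],[0,0,0,0,0]]
  ],
  "newtons": 60
}}

```text
t: 9.4
eef_pos: [0.6299, -0.0765, 0.0677]
tool_rot: [-0.0, 0.995, 0.104, -0.0]
contact_force: [-2.3, 3.0, 5.8]
gripper_width: 0.247
grasp_force: 58.3
```

Call:
{"method": "servo_tool", "body": {
  "motion": [
    [[0,0,0,0,0],[0,0,0,0,0],[0,0,0,0,0],[0,0,0,0,0],[0,0,0,0,0],[0,0,0,0,0],[0,0,0,0,0],[0,0,0,0,0],[0,0,0,0,0],[0,0,0,0,0],[0,0,0,0,0],[0,0,0,0,0],[0,0,0,0,0],[0,0,0,0,0],[0,0,0,0,0],[0,0,0,0,0],[0,0,0,0,0],[0,0,0,0,0],[0,0,0,0,0],[0,0,0,0,0]]
  ]
}}

```text
t: 11.4
eef_pos: [0.6299, -0.0765, 0.0677]
tool_rot: [-0.0, 0.995, 0.104, -0.0]
contact_force: [-3.1, 2.8, 5.5]
gripper_width: 0.249
grasp_force: 58.3
```

```bash
python3 - <<'E'
from h import *
o=bot.get_obs();print(o['t'],o['eef_pos'],o['contact_force'])
cap('scene','s4');cap('wrist','w4')
a=cv2.imread('pics/s4.png')[160:270,200:400];b=cv2.imread('pics/w4.png')
cv2.imwrite('pics/c4.png',np.vstack([cv2.resize(a,(500,275)),cv2.resize(b,(500,312))]))
E
```

```text
11.4 [ 0.62987583 -0.07649356  0.06767234] [-3.11392825  2.83549906  5.48407344]
```

View pics/c4.png

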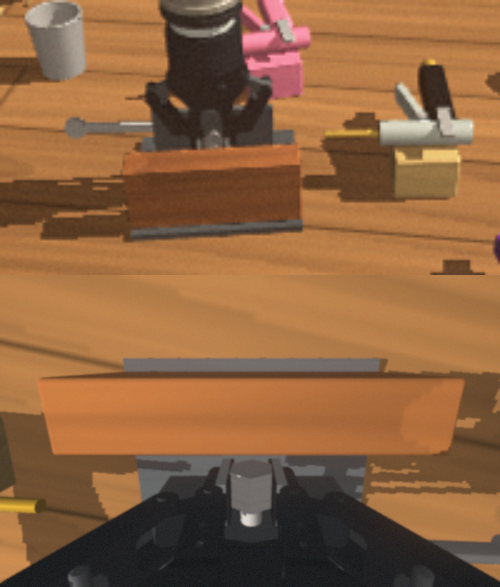

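The head at (250,485) is held between both pads, and the opening of 21 mm matches the flats. The trigger is out. Now I check that the spanner stands still.

Call:
{"method": "servo_tool", "body": {
  "motion": [
    [[0,0,0,0,0],[0,0,0,0,0],[0,0,0,0,0],[0,0,0,0,0],[0,0,0,0,0],[0,0,0,0,0],[0,0,0,0,0],[0,0,0,0,0],[0,0,0,0,0],[0,0,0,0,0],[0,0,0,0,0],[0,0,0,0,0],[0,0,0,0,0],[0,0,0,0,0],[0,0,0,0,0],[0,0,0,0,0],[0,0,0,0,0],[0,0,0,0,0],[0,0,0,0,0],[0,0,0,0,0]]
  ]
}}

```text
t: 13.5
eef_pos: [0.6299, -0.0765, 0.0677]
tool_rot: [-0.0, 0.995, 0.104, -0.0]
contact_force: [-2.1, 3.0, 5.7]
gripper_width: 0.243
grasp_force: 58.3
```

Call:
{"method": "servo_tool", "body": {
  "motion": [
    [[0,0,0,0,0],[0,0,0,0,0],[0,0,0,0,0],[0,0,0,0,0],[0,0,0,0,0],[0,0,0,0,0],[0,0,0,0,0],[0,0,0,0,0],[0,0,0,0,0],[0,0,0,0,0],[0,0,0,0,0],[0,0,0,0,0],[0,0,0,0,0],[0,0,0,0,0],[0,0,0,0,0],[0,0,0,0,0],[0,0,0,0,0],[0,0,0,0,0],[0,0,0,0,0],[0,0,0,0,0]]
  ]
}}

```text
t: 15.5
eef_pos: [0.6299, -0.0765, 0.0677]
tool_rot: [-0.0, 0.995, 0.104, -0.0]
contact_force: [-3.7, 3.7, 5.3]
gripper_width: 0.246
grasp_force: 58.3
```

```bash
python3 - <<'E'
from h import *
cap('scene','s5');o=bot.get_obs();print(o['t'],o['gripper_width'],o['grasp_force'])
for t in ['scene0','s4','s5']:
    P,p=cloud(t);O=np.array([609.1,-81.4]);th=np.radians(12);R=np.array([[np.cos(th),np.sin(th)],[-np.sin(th),np.cos(th)]])
    B=np.dstack([(P[...,:2]*1000-O)@R.T,P[...,2]*1000]).reshape(-1,3)
    s=B[(abs(B[:,0]+14)<12)&(B[:,1]<-75)&(B[:,1]>-172)&(B[:,2]>35)]
    k=np.polyfit(s[:,1],s[:,2],1);print(t,len(s),k, s[s[:,1]<-140][:,2].mean())
a,b=[np.load(t+'.npz')['p'][195:220,222:262].astype(float).mean(-1) for t in('s4','s5')]
print('image shift',cv2.phaseCorrelate(a,b))
E
```

```text
15.55 0.24517496202495503 58.31157527631149
scene0 173 [-0.11538002 66.29935973] 83.61597049764688
s4 156 [-5.12629213e-02  6.72843239e+01] 75.04422461604817
s5 158 [-5.83683527e-02  6.63862332e+01] 75.0752638306042
image shift ((-0.05037322821099366, 0.44770613229523626), 1.0113608547338442)
```

Call:
{"method": "servo_tool", "body": {
  "motion": [
    [[0,0,0,0,0],[0,0,0,0,0],[0,0,0,0,0],[0,0,0,0,0],[0,0,0,0,0],[0,0,0,0,0],[0,0,0,0,0],[0,0,0,0,0],[0,0,0,0,0],[0,0,0,0,0],[0,0,0,0,0],[0,0,0,0,0],[0,0,0,0,0],[0,0,0,0,0],[0,0,0,0,0],[0,0,0,0,0],[0,0,0,0,0],[0,0,0,0,0],[0,0,0,0,0],[0,0,0,0,0]]
  ],
  "newtons": 80
}}

```text
t: 17.55
eef_pos: [0.6299, -0.0765, 0.0678]
tool_rot: [-0.0, 0.995, 0.104, -0.0]
contact_force: [-3.3, 3.3, 6.4]
gripper_width: 0.243
grasp_force: 77.9
```

Call:
{"method": "servo_tool", "body": {
  "motion": [
    [[0,0,0,0,0],[0,0,0,0,0],[0,0,0,0,0],[0,0,0,0,0],[0,0,0,0,0],[0,0,0,0,0],[0,0,0,0,0],[0,0,0,0,0],[0,0,0,0,0],[0,0,0,0,0],[0,0,0,0,0],[0,0,0,0,0],[0,0,0,0,0],[0,0,0,0,0],[0,0,0,0,0],[0,0,0,0,0],[0,0,0,0,0],[0,0,0,0,0],[0,0,0,0,0],[0,0,0,0,0]]
  ]
}}

```text
t: 19.55
eef_pos: [0.6298, -0.0765, 0.0677]
tool_rot: [-0.0, 0.995, 0.104, -0.0]
contact_force: [-3.8, 2.6, 6.0]
gripper_width: 0.242
grasp_force: 77.9
```

```bash
cat > chk.py <<'E'
from h import *
import sys
O=np.array([609.1,-81.4]);th=np.radians(12);R=np.array([[np.cos(th),np.sin(th)],[-np.sin(th),np.cos(th)]])
n=sys.argv[1]
for i in range(4): cap('scene',n+str(i))
o=bot.get_obs();print(o['t'],o['gripper_width'],o['grasp_force'])
for t in ['s4','s5']+[n+str(i) for i in range(4)]:
    P,p=cloud(t)
    B=np.dstack([(P[...,:2]*1000-O)@R.T,P[...,2]*1000]).reshape(-1,3)
    s=B[(abs(B[:,0]+14)<12)&(B[:,1]<-75)&(B[:,1]>-172)&(B[:,2]>35)]
    g=lambda t:cv2.resize(np.load(t+'.npz')['p'][190:225,222:258].mean(-1),None,fx=4,fy=4,interpolation=cv2.INTER_CUBIC)
    a,b=g('s4'),g(t);W=np.eye(2,3,dtype=np.float32)
    cc,W=cv2.findTransformECC(a.astype(np.float32),b.astype(np.float32),W,cv2.MOTION_TRANSLATION)
    print(t,round(s[:,2].mean(),2),round(s[s[:,1]<-140][:,2].mean(),2),'shift px',np.round(W[:,2]/4,3))
E
python3 chk.py s6
```

```text
19.75 0.2412344814903917 77.9094141733367
s4 73.65 75.04 shift px [ 0. -0.]
s5 73.62 75.08 shift px [ 0.026 -0.01 ]
s60 73.69 75.04 shift px [-0.013 -0.004]
s61 73.68 74.88 shift px [-0.    -0.002]
s62 73.69 75.07 shift px [-0.005 -0.012]
s63 73.64 74.89 shift px [-0.004  0.002]
```

The spanner moved less than 0.02 px in 8 s, so the bolt stands still. Handing in.

```bash
python3 -c "
from station import bot
print(bot.hand_in())"
```

```text
the job is handed in; nothing more can be done
None
```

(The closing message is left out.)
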